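Close the veneer press evenly

TASK

A veneered panel is lying in the small four-screw press on the bench, with the upper platen still a few millimetres clear of it. Tighten the four wing nuts by half a turn each (clockwise from above), one nut at a time and in cross order: any nut first, then the one diagonally opposite, then the other two, so that the platen comes down evenly on the panel. The wings can simply be pushed round; leave the other things on the bench and the square on the platen where they are.

Things in the scene. Friction and masses are not known exactly. Their poses are not given: they have to be found in the camera images.
- press: small four-screw veneer press of beech and plywood, fixed to the bench by two iron holdfasts on its lower bearers (225 mm to left and right, 92 mm high). Origin: centre of its underside, on the bench; x away from the robot (turned at most 0.3 rad), y left, z up. Four upright 16 mm threaded rods, 150 mm apart in x, 190 mm in y, tops 174 mm above the bench; a veneered panel lies between them
- platen_mid (a point): upper platen, sprung up on the rods: plywood 210 x 250 x 18 mm under two beech bearers, 44 mm wide, 32 mm high, that run left-right beneath the nuts. The point is the centre of the plywood's top, in the trough between the bearers; 91 mm above the bench at the start, 87 mm when down on the panel; bearer tops 32 mm higher
- nut_a_mid (a point): steel wing nut on the near-left rod, (-75, +95) mm from the press origin in x, y. The point is on the rod axis, 150 mm above the bench at the start, 24 mm above the nut's foot, 24 mm below the rod's end. Two upright wings, 10 mm thick, stick out along this point's +x and -x, from the 33 mm hub to 56 mm out; at 38 mm out they reach from about 9 mm below to 11 mm above this point. z is up
- nut_a (a joint): turn of the near-left nut in rad, grows as it is tightened (clockwise from above); -0.2 to 0.2 at the start, 3.14 = half turn made and platen down, firm stop at 3.4. At 0 the wings point 0.35 rad anticlockwise from the press x axis. It sinks 4 mm in half a turn, needs about 0.15 N m (4 N at 38 mm out) and stays where it is left
- nut_b_mid (a point): steel wing nut on the near-right rod, (-75, -95) mm from the press origin in x, y. The point is on the rod axis, 150 mm above the bench at the start, 24 mm above the nut's foot, 24 mm below the rod's end. Two upright wings, 10 mm thick, stick out along this point's +x and -x, from the 33 mm hub to 56 mm out; at 38 mm out they reach from about 9 mm below to 11 mm above this point. z is up
- nut_b (a joint): turn of the near-right nut in rad, grows as it is tightened (clockwise from above); -0.2 to 0.2 at the start, 3.14 = half turn made and platen down, firm stop at 3.4. At 0 the wings point -0.75 rad anticlockwise from the press x axis. It sinks 4 mm in half a turn, needs about 0.15 N m (4 N at 38 mm out) and stays where it is left
- nut_c_mid (a point): steel wing nut on the far-right rod, (+75, -95) mm from the press origin in x, y. The point is on the rod axis, 150 mm above the bench at the start, 24 mm above the nut's foot, 24 mm below the rod's end. Two upright wings, 10 mm thick, stick out along this point's +x and -x, from the 33 mm hub to 56 mm out; at 38 mm out they reach from about 9 mm below to 11 mm above this point. z is up
- nut_c (a joint): turn of the far-right nut in rad, grows as it is tightened (clockwise from above); -0.2 to 0.2 at the start, 3.14 = half turn made and platen down, firm stop at 3.4. At 0 the wings point 1.15 rad anticlockwise from the press x axis. It sinks 4 mm in half a turn, needs about 0.15 N m (4 N at 38 mm out) and stays where it is left
- nut_d_mid (a point): steel wing nut on the far-left rod, (+75, +95) mm from the press origin in x, y. The point is on the rod axis, 150 mm above the bench at the start, 24 mm above the nut's foot, 24 mm below the rod's end. Two upright wings, 10 mm thick, stick out along this point's +x and -x, from the 33 mm hub to 56 mm out; at 38 mm out they reach from about 9 mm below to 11 mm above this point. z is up
- nut_d (a joint): turn of the far-left nut in rad, grows as it is tightened (clockwise from above); -0.2 to 0.2 at the start, 3.14 = half turn made and platen down, firm stop at 3.4. At 0 the wings point -0.2 rad anticlockwise from the press x axis. It sinks 4 mm in half a turn, needs about 0.15 N m (4 N at 38 mm out) and stays where it is left
- square: small try square (wooden stock 18 x 75 x 12 mm, steel blade) lying in the trough on the upper platen, between the nuts; a bystander. Origin under its middle
- chisel: bench chisel, 260 mm long, 28 mm high, lying on the robot's side of the press; a bystander. Origin under its middle
- glue: white bottle with red cap, 68 mm across, 190 mm high, standing beyond the press on the left; a bystander. Origin under its middle
- roller: small veneer roller, 205 mm long, 44 mm high, lying on the right of the press; a bystander. Origin under its middle
- mallet: joiner's mallet, 300 mm long, 65 mm high, at the far right; a bystander. Origin under its middle
- hammer: hammer, 260 mm long, 26 mm high, on the left; a bystander. Origin under its middle
- tail_board: board with tails cut in one end, 220 x 90 x 18 mm, on the left; a bystander. Origin under its middle
- pencil: flat red carpenter's pencil, 180 mm long, 8 mm high, near right; a bystander. Origin under its middle

How it is judged (in metres and radians):
On the way, in this order (a step that is already met when the one before it is completed fails the run):
1. one nut, any, has been given its half turn (joint above 2.6 rad) while the other three are still as they were (below 0.6) (((value of joint nut_a above 2.6 rad and value of joint each of nut_b, nut_c, nut_d below 0.6 rad) or (value of joint each of nut_a, nut_c, nut_d below 0.6 rad and value of joint nut_b above 2.6 rad) or (value of joint each of nut_a, nut_b, nut_d below 0.6 rad and value of joint nut_c above 2.6 rad) or (value of joint each of nut_a, nut_b, nut_c below 0.6 rad and value of joint nut_d above 2.6 rad))), for 0.1 s.
2. the nut diagonally opposite has also been given its half turn, the other two still as they were (((value of joint each of nut_a, nut_c above 2.6 rad and value of joint each of nut_b, nut_d below 0.6 rad) or (value of joint each of nut_a, nut_c below 0.6 rad and value of joint each of nut_b, nut_d above 2.6 rad))), for 0.1 s.
3. a third nut has been given its half turn ((value of joint each of nut_b, nut_c, nut_d above 2.6 rad or value of joint each of nut_a, nut_c, nut_d above 2.6 rad or value of joint each of nut_a, nut_b, nut_d above 2.6 rad or value of joint each of nut_a, nut_b, nut_c above 2.6 rad)), for 0.1 s.
At the end, for the whole second after the job is handed in: All four nuts have been turned by their half turn (joints above 2.6 rad) and are at rest, and the upper platen is down on the panel (its middle within 1.8 mm, below 88.8 mm) and level within 0.009 rad (value of joint each of nut_a, nut_b, nut_c, nut_d above 2.6 rad and z of platen_mid in the frame of press below 0.0888 m and angle between platen_mid's own z axis and vertical below 0.009 rad and velocity of joint nut_a between -0.05 and 0.05 rad/s and velocity of joint nut_b between -0.05 and 0.05 rad/s and velocity of joint nut_c between -0.05 and 0.05 rad/s and velocity of joint nut_d between -0.05 and 0.05 rad/s); the robot touches nothing.
It fails at once if the try square on the platen is shifted by more than 40 mm (distance of square from where it was at the start of the episode above 0.04 m).
It fails at once if the chisel, glue bottle or roller beside the press is shifted by more than 40 mm (distance of any of chisel, glue, roller from where it was at the start of the episode above 0.04 m).
It fails at once if the mallet, hammer, tail board or pencil is shifted by more than 40 mm (distance of any of mallet, hammer, tail_board, pencil from where it was at the start of the episode above 0.04 m).
It also fails if it takes over 61 s, if anything falls off the work surface, if the arm or the gripper's body presses on something with over 40 N, if the wrist force passes 120 N, or if a joint passes its speed limit or range.

ROBOT

A 7-joint arm with a two-finger parallel gripper is mounted at the origin on the work surface. World frame = base frame: x ahead of the robot, y to its left, z up, the work surface at z = 0. Lengths are in mm, angles in rad, forces in N, time in s.
With the tool pointing down it reaches from about 350 to 900 mm from the base axis. Payload 19.9 kg.
Tool frame: the origin (TCP) lies at the very end of the fingers, on their centre line; the grasp point (between the pads) lies 19 mm behind it (ctrl.tcp_to_grasp is the distance from the TCP to the grasp point, in mm); z points along the fingers, y is the line along which they close (so a half turn about z gives the same grasp; the last joint's range is limited). The gripper opens to 85 mm and grips with 20 to 120 N. Pads are 22 mm wide; open, the fingers measure 114 mm over their backs; the gripper's body (76 mm by 85 mm) begins 54 mm behind the grasp point. The pads swing forward as they close: fully open they stand 13 mm farther back than shut.
Start: joints at [-1.276, 0.417, -0.01, 1.614, 0.005, 1.111, -0.053], TCP at [205.942, 590.076, 231.26] pointing down, gripper open.
Joint ranges: [-2.81, 2.81], [-0.39, 2.02], [-1.27, 1.25], [0.06, 2.57], [-1.19, 4.33], [0.19, 2], [-2.82, 2.82]. Speed limits (rad/s): [1.89, 1.89, 2.39, 2.39, 3.01, 3.01, 3.01].

INTERFACE

Orientations are given as a unit quaternion [w, x, y, z].
In Python, from plant import ctrl gives the robot as it stands. Calls block until the motion is done:
- ctrl.move_ptp(position, orientation): joint-space move of the TCP to a pose.
- ctrl.movel(position, orientation=None, vel=150, stop_force=None): straight line of the TCP; orientation=None keeps the orientation; vel is the mean speed in mm/s. With stop_force (N) it stops when the force on the tool has changed by that much, and returns True; else False.
- ctrl.goto_joints(angles): joint-space move.
- ctrl.grip(opening, grasp_force=None): finger opening in mm; grasp_force is the grip in N (None keeps the last); returns when the fingers have stopped.
- ctrl.wait(seconds).
- ctrl.ik(position, orientation): joint angles nearest the present ones, or None.
- ctrl.get_obs(): the state.
- ctrl.read_camera(name): name is "scene" or "top" or "wrist"; returns (picture, depth): 420x560x3 uint8, red, green, blue; 420x560 float32, mm along the optical axis (not along the pixel's ray), 0 where there is no reading.
- ctrl.camera_model(name): a dict with "fov_y" (degrees; the focal length in pixels is half the picture's height over the tangent of half this angle, whatever the lens; pixels are square), "cx", "cy" (the principal point, pixels), "R" (3x3) and "t" (3): a world point X has camera coordinates R X + t; the wrist camera has in their place "tool_from_camera" (4x4, takes a point from camera to tool coordinates, whose origin is the TCP and whose axes are the flange's). Camera axes: x right, y down, z forward; pixel columns grow to the right and rows downward; lengths in mm; the calibration is good to about 2 mm. A picture is of the moment at which its call begins: read the wrist's pose just before it. camera_model takes no time and is no camera call.
A pose or a line that the arm cannot do raises ctrl.MotionError and nothing moves.
- ctrl.sign_off(): hands the job in; it is judged then, once.
Trained networks look in the newest picture that a camera, given by its name, has taken for a name from the list of things; names that differ only in an ending like _2 or _b are one class to them, and where a whole thing is asked for, a point or a joint stands for the part that bears it (a point fixed in the world has none). Each returns a list of dicts, best first, with "conf" (0 to 1); they miss things now and then, are a little off and sometimes report something else, mostly with a low value. They report only what shows in the picture. A call takes as long as a camera call.
- ctrl.outline_of(camera, query): "region" (420x560 bool, what is visible of it).
- ctrl.landmark_of(camera, query): "position" ([x, y, z] in mm, in the coordinates of the camera as it stood for that picture, good to about 4 mm: a listed point, or the origin of a listed thing).
The state is a dict: "clock": time; "joint_pos": joint angles; "joint_velocities": joint speeds; "joint_torque": joint torques, N m; "eef_pos": TCP position; "tool_rot": TCP orientation; "ft_force": force on the tool from outside, world axes, zero at the start; "wrist_torque": the same for the moment, N m; "grip_width": finger opening in mm; "grip_force": force on a finger pad.
Only numpy, scipy, OpenCV 4.12 (cv2) and the standard library are available. Lean on these libraries where they do the work, as an engineer would, in place of code of your own. Each camera call takes 0.05 s, during which the arm holds its last target. There are 200 camera calls.

## Working session

There is one attempt and no reset: what is moved stays moved. The work goes in short steps, each a Python script; the robot and the scene stay as the last script left them, time stands still between calls to the robot, and variables do not carry over. Pictures are saved under pics/ and viewed, at most 10 in all, crops included, and the job is handed in when it is done.

```bash
mkdir -p pics; ls
cat > h.py <<'E'
import numpy as np, cv2
from plant import ctrl
def cam(name):
    m=ctrl.camera_model(name); return m
def w(m,p): return np.array(m["R"]).T@(np.array(p)-np.array(m["t"]))
def save(n,img): cv2.imwrite("pics/"+n,cv2.cvtColor(img,cv2.COLOR_RGB2BGR))
E
python3 - <<'E'
from h import *
for c in ["top","scene"]:
    p,d=ctrl.read_camera(c); save(c+"0.png",p); m=cam(c)
    for q in ["press","platen_mid","nut_a_mid","square","glue","chisel","roller"]:
        for r in ctrl.landmark_of(c,q)[:5]: print(c,q,round(r["conf"],2),w(m,r["position"]).round(0))
o=ctrl.get_obs(); print(o["clock"],o["tool_rot"],o["grip_width"])
E
```

```text
pics
top press 0.9 [567. -82.  -3.]
top press 0.17 [ 626. -187.  151.]
top platen_mid 0.93 [569. -87.  96.]
top nut_a_mid 0.42 [506.  17. 149.]
top square 0.64 [576. -58.  90.]
top glue 0.9 [733. 122.  -1.]
top chisel 0.85 [383. -41.  -0.]
top chisel 0.38 [ 480. -169.  151.]
top roller 0.79 [ 479. -380.   -3.]
scene press 0.82 [569. -88.  -2.]
scene platen_mid 0.69 [569. -87.  96.]
scene nut_a_mid 0.55 [505.  20. 150.]
scene square 0.67 [578. -58.  88.]
scene glue 0.79 [739. 121.  -3.]
scene roller 0.56 [ 481. -374.   -2.]
0.8 [-8.41783112e-06  1.67107940e-01  9.85938606e-01 -3.66082157e-05] 85.87033573792164
```

Run:
```python
from h import *
from scipy.optimize import least_squares
P=[]
for c in ["top","scene"]:
    p,d=ctrl.read_camera(c); m=cam(c)
    for q in "abcd":
        for r in ctrl.landmark_of(c,f"nut_{q}_mid")[:3]:
            print(c,q,round(r["conf"],2),w(m,r["position"]).round(0))
m=cam("top"); p,d=ctrl.read_camera("top")
f=210/np.tan(np.radians(m["fov_y"]/2))
v,u=np.mgrid[:420,:560]; X=np.stack([(u-m["cx"])*d/f,(v-m["cy"])*d/f,d],-1).reshape(-1,3)
W=((X-np.array(m["t"]))@np.array(m["R"]));np.save("W.npy",W.reshape(420,560,3))
# height image, 1 mm per px, of the press region
sel=(d.ravel()>0)&(abs(W[:,0]-568)<160)&(abs(W[:,1]+86)<180)
W=W[sel]; C=p.reshape(-1,3)[sel]; print(len(W))
# rod tops
t=W[(W[:,2]>166)&(W[:,2]<182)]
for s in [(1,1),(1,-1),(-1,1),(-1,-1)]:
    k=t[(np.sign(t[:,0]-568)==s[0])&(np.sign(t[:,1]+86)==s[1])]; print(s,len(k),np.median(k,0).round(1) if len(k) else '')
q=cv2.resize(p[:, :],None,fx=1.4,fy=1.4); save("top1.png",q)
pj=np.array(m["R"])@np.array([568,-86,130])+np.array(m["t"]); a,b=int(pj[0]/pj[2]*f+m["cx"]),int(pj[1]/pj[2]*f+m["cy"]); print(a,b)
save("crop.png",cv2.resize(p[max(0,b-75):b+75,max(a-100,0):a+100],(800,600),interpolation=cv2.INTER_CUBIC))
```

```text
top a 0.62 [506.  18. 155.]
top b 0.66 [ 480. -168.  154.]
top b 0.62 [575. -57.  90.]
top b 0.35 [ 421. -589.   -2.]
top c 0.61 [ 626. -188.  150.]
top d 0.47 [653.   0. 150.]
scene a 0.54 [506.  18. 151.]
scene b 0.53 [ 475. -171.  147.]
scene c 0.67 [ 629. -190.  150.]
scene d 0.55 [648.  -1. 148.]
scene d 0.22 [576. -60.  90.]
10534
(1, 1) 43 [653.3  -1.9 170.4]
(1, -1) 37 [ 628.9 -189.4  172.3]
(-1, 1) 39 [505.7  18.5 170.3]
(-1, -1) 35 [ 480.7 -169.6  172.5]
286 180
```

View pics/top0.png

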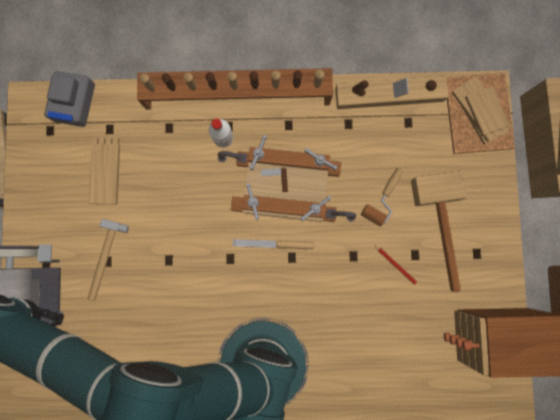

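View pics/crop.png

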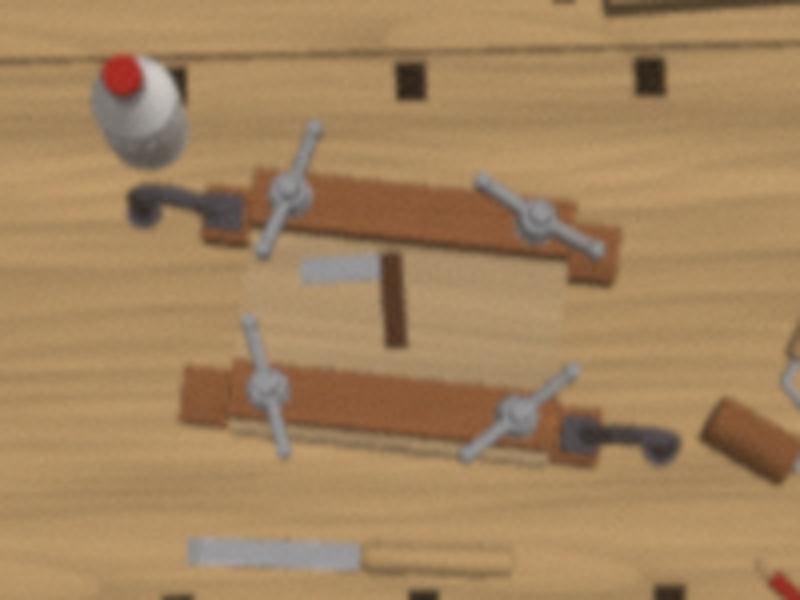

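View pics/scene0.png

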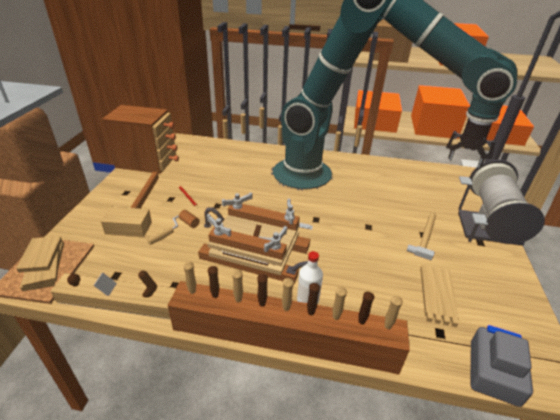

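```bash
cat >> h.py <<'E'
from scipy.spatial.transform import Rotation as Ro
yaw=-0.135
C=np.array([567.2,-85.6]); off=dict(a=(-75,95),b=(-75,-95),c=(75,-95),d=(75,95)); z0=dict(a=.35,b=-.75,c=1.15,d=-.2)
Rm=np.array([[np.cos(yaw),-np.sin(yaw)],[np.sin(yaw),np.cos(yaw)]])
N={k:C+Rm@np.array(v) for k,v in off.items()}
def cloud():
    p,d=ctrl.read_camera("top"); m=cam("top"); f=210/np.tan(np.radians(m["fov_y"]/2))
    v,u=np.mgrid[:420,:560]; X=np.stack([(u-m["cx"])*d/f,(v-m["cy"])*d/f,d],-1).reshape(-1,3)
    return (X-np.array(m["t"]))@np.array(m["R"]),d.ravel(),p
def wings(k,W):
    r=W[:,:2]-N[k]; R=np.hypot(*r.T); s=(R>20)&(R<60)&(W[:,2]>136)&(W[:,2]<172)
    a=np.arctan2(r[s,1],r[s,0]); return .5*np.angle(np.exp(2j*a).sum()), s.sum()   # mod pi
def joint(k,ang): # turn mod pi, in -.8..2.34
    return (z0[k]+yaw-ang+.8)%np.pi-.8
def quat(psi): # tool down, finger (y) line at world angle psi
    y=np.array([np.cos(psi),np.sin(psi),0]); z=np.array([0,0,-1.]); x=np.cross(y,z)
    q=Ro.from_matrix(np.c_[x,y,z]).as_quat(); return [q[3],*q[:3]]
E
python3 - <<'E'
from h import *
W,d,p=cloud(); W=W[d>0]
for k in "abcd":
    a,n=wings(k,W); J=joint(k,a); print(k,N[k].round(1),"wing",a.round(3),n,"J",J.round(3))
    wend=z0[k]+yaw-3.1; 
    for s in (0,np.pi):
        fe=wend+.4+s
        q=ctrl.ik([*N[k],131],quat(fe)); print("  end",None if q is None else np.round(q,2))
        q=ctrl.ik([*N[k],131],quat(fe+.3)); print("  end+.3 ",None if q is None else np.round(q,2))
E
```

```text
a [505.7  18.6] wing 0.243 87 J -0.028
  end [-0.94  0.58  1.09  2.02 -0.64  0.94 -1.99]
  end+.3  [-0.94  0.58  1.09  2.02 -0.64  0.94 -1.69]
  end [-0.54  0.37  0.53  2.01 -0.25  0.82  0.79]
  end+.3  [-0.51  0.37  0.49  2.01 -0.24  0.82  1.08]
b [ 480.1 -169.6] wing -0.922 86 J 0.037
  end [ 1.13  0.58 -1.08  1.96  0.62  0.98  2.44]
  end+.3  [-0.56  0.58  1.09  2.01 -0.65  0.94 -2.41]
  end [-0.51  0.54  1.01  2.01 -0.58  0.91  0.37]
  end+.3  [-0.51  0.54  1.01  2.01 -0.58  0.91  0.67]
c [ 628.7 -189.8] wing 0.992 104 J 0.023
  end [-0.36  0.77  0.93  1.63 -0.68  1.09 -0.92]
  end+.3  [-0.35  0.76  0.91  1.63 -0.67  1.08 -0.63]
  end [-0.2   0.66  0.64  1.63 -0.45  1.    2.05]
  end+.3  [-0.14  0.64  0.56  1.63 -0.39  0.99  2.3 ]
d [654.3  -1.6] wing -0.418 95 J 0.083
  end [-0.73  0.86  1.08  1.64 -0.82  1.16 -2.47]
  end+.3  [-0.73  0.86  1.08  1.64 -0.82  1.16 -2.17]
  end [-0.49  0.66  0.65  1.64 -0.45  1.    0.41]
  end+.3  [-0.44  0.64  0.57  1.63 -0.39  0.99  0.66]
```

```bash
cat >> h.py <<'E'
def wrap(a,lo): return (a-lo)%(2*np.pi)+lo
def hover(k,j7,z=205):
    q=list(ctrl.get_obs()["joint_pos"]); pol=np.arctan2(N[k][1],N[k][0])
    q[0]=-pol; q[2]=q[4]=0; q[6]=j7; ctrl.goto_joints(q)
    ctrl.move_ptp([*N[k],z],quat(pol+j7))
def spin(j7):
    q=list(ctrl.get_obs()["joint_pos"]); q[6]=j7; ctrl.goto_joints(q)
    o=ctrl.get_obs(); print("spin",round(j7,2),"t",round(o["clock"],1),"tq",np.round(o["wrist_torque"],2),"f",np.round(o["ft_force"],1),"p",np.round(o["eef_pos"],1))
def bite(k,s,e,z=131):
    hover(k,s); hit=ctrl.movel([*N[k],z],vel=80,stop_force=12); o=ctrl.get_obs()
    print("down",hit,np.round(o["eef_pos"],1),np.round(o["joint_pos"],2),round(o["clock"],1))
    if hit: raise SystemExit
    for j in e: spin(j)
    spin(e[-1]+.15); ctrl.movel([*N[k],205],vel=150)
def report():
    W,d,p=cloud(); W=W[d>0]
    for k in "abcd": a,n=wings(k,W); print(k,joint(k,a).round(3),n)
E
python3 - <<'E'
from h import *
ctrl.grip(70)
pol=np.arctan2(N["a"][1],N["a"][0]); end=wrap(z0["a"]+yaw-3.1+.4-pol,-np.pi); print(end)
k="a"; s=end+3.1+.35
hover(k,s); o=ctrl.get_obs(); print(np.round(o["joint_pos"],2),o["clock"],o["grip_width"],np.round(o["eef_pos"],1))
p,d=ctrl.read_camera("wrist"); save("w1.png",p)
hit=ctrl.movel([*N[k],131],vel=80,stop_force=12); o=ctrl.get_obs(); print(hit,np.round(o["eef_pos"],1),np.round(o["ft_force"],1),o["clock"])
p,d=ctrl.read_camera("wrist"); save("w2.png",p)
if not hit:
    spin(s-.5); spin(s-1.0)
p,d=ctrl.read_camera("wrist"); save("w3.png",p)
cv2.imwrite("pics/w123.png",np.hstack([cv2.resize(cv2.imread(f"pics/w{i}.png"),(266,200)) for i in (1,2,3)]))
E
```

```text
-2.5218254663820105
[-0.08  0.23 -0.02  1.93  0.01  0.97  0.86] 4.8583 70.19845105145349 [505.7  19.2 205.5]
False [506.   18.7 131.4] [ 1.1 -0.6 -0.8] 5.9833
spin 0.43 t 6.5 tq [-0.21 -0.04  0.11] f [-0.1 -0.9 -0.9] p [506.1  18.7 131.8]
spin -0.07 t 7.1 tq [-0.47 -0.02  0.11] f [-0.  -3.  -1.2] p [506.1  18.7 131.8]
```

View pics/w123.png

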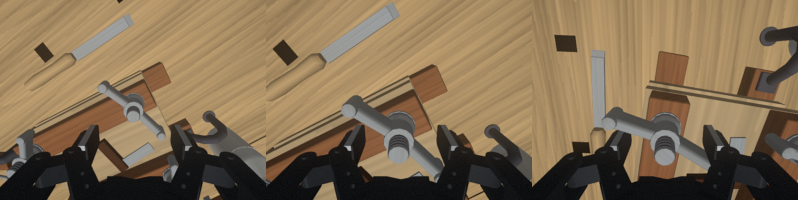

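Run:
```python
from h import *
spin(-1.2); spin(-2.45); spin(-2.3)
ctrl.movel([*N["a"],205],vel=150)
hover("c",-1.39+3.1+.35)
report(); print(ctrl.get_obs()["clock"])
p,d=ctrl.read_camera("top"); save("crop2.png",cv2.resize(p[105:255,186:386],(800,600),interpolation=cv2.INTER_CUBIC))
```

```text
spin -1.2 t 8.2 tq [-0.35  0.74  0.17] f [-4.1 -1.8 -2.1] p [505.7  18.8 131.6]
spin -2.45 t 9.4 tq [-0.6  -0.77  0.17] f [ 2.8 -3.1 -3.1] p [506.2  18.8 131.8]
spin -2.3 t 9.7 tq [-0.   -0.06 -0.04] f [-0.8 -0.1 -0.1] p [506.2  19.2 131.9]
a -0.137 83
b 2.257 0
c 1.015 0
d 0.085 93
14.8333
```

View pics/crop2.png

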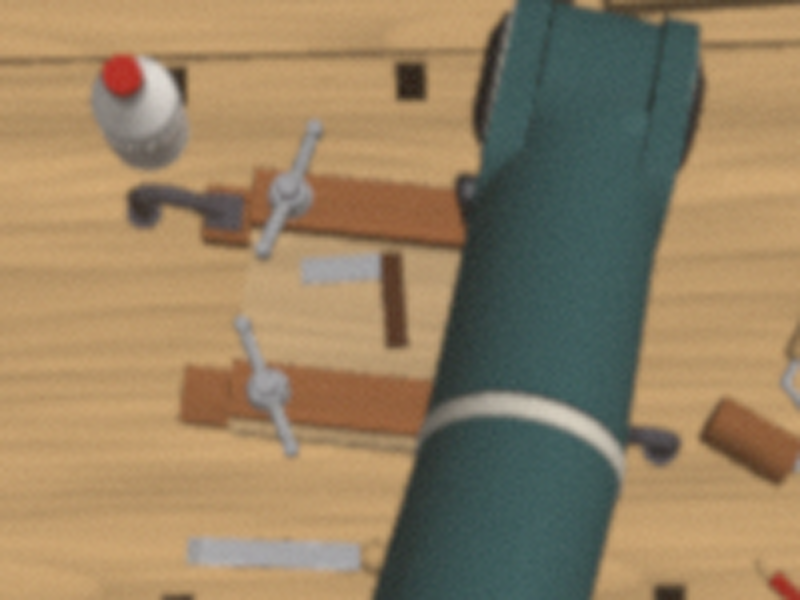

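Run:
```python
from h import *
pol=lambda k:np.arctan2(N[k][1],N[k][0])
end={k:wrap(z0[k]+yaw-3.1+.4-pol(k),-np.pi-.3) for k in "cdb"}; print(end)
e=end["c"]; bite("c",e+3.45,[-.0,e+.03])
e=end["d"]; hover("d",e+3.45)
report(); print(ctrl.get_obs()["clock"])
```

```text
{'c': np.float64(-1.3917778899539495), 'd': np.float64(-3.0326178585540755), 'b': np.float64(-3.2453451561479474)}
down False [ 629.1 -189.9  131.6] [ 0.25  0.57 -0.01  1.61  0.01  0.96  2.01] 16.5
spin -0.0 t 18.3 tq [-0.8   0.28  0.15] f [-1.7 -3.5 -3.5] p [ 628.9 -190.3  131.6]
spin -1.36 t 19.6 tq [0.21 0.35 0.08] f [-1.4  1.3  0.1] p [ 629.  -189.8  131.7]
spin -1.21 t 19.8 tq [-0.01 -0.01 -0.  ] f [ 0.4  0.5 -0.7] p [ 629.4 -189.7  132. ]
a 0.215 0
b 0.032 84
c -0.083 103
d -0.335 0
22.275
```

Run:
```python
from h import *
bite("d",-3.033+3.45,[-1.2,-2.76])
e=-3.245; bite("b",e+3.45,[-1.2,-2.65])
report(); print(ctrl.get_obs()["clock"])
bite("b",e+np.pi+.9,[e+np.pi+.02])
q=list(ctrl.get_obs()["joint_pos"]); q[0]+=.7; ctrl.goto_joints(q)
report(); print(ctrl.get_obs()["clock"])
W,d,p=cloud(); save("crop3.png",cv2.resize(p[105:255,186:386],(800,600),interpolation=cv2.INTER_CUBIC))
```

```text
down False [654.6  -1.6 131.6] [-0.04  0.57 -0.01  1.62  0.01  0.95  0.37] 23.9
spin -1.2 t 25.3 tq [-0.41  0.84  0.14] f [-3.3 -1.3 -1.9] p [654.4  -1.7 131.5]
spin -2.76 t 26.7 tq [-0.56 -0.3   0.1 ] f [ 2.  -2.4 -1.7] p [654.8  -1.7 131.7]
spin -2.61 t 27.0 tq [0.03 0.04 0.04] f [0.  0.6 0.7] p [654.9  -1.3 131.9]
down False [ 480.4 -169.7  131.5] [ 0.3   0.34 -0.02  1.99  0.01  0.81  0.14] 31.9
spin -1.2 t 33.1 tq [-0.11  0.27  0.04] f [-1.5 -0.7 -1.1] p [ 480.4 -169.8  131.6]
spin -2.65 t 34.5 tq [-0.86 -0.3   0.11] f [ 1.1 -3.7 -1.3] p [ 480.6 -170.   131.7]
spin -2.5 t 34.8 tq [ 0.04  0.07 -0.03] f [-0.8  0.   0.6] p [ 480.6 -169.6  131.7]
a -0.137 83
b 2.257 0
c -0.09 103
d -0.326 78
35.4417
down False [ 480.3 -169.7  131.4] [ 0.3   0.34 -0.02  1.99  0.01  0.81  0.73] 39.6
spin -0.08 t 40.5 tq [-0.77  0.24  0.18] f [-1.5 -3.6 -1.5] p [ 480.4 -170.   131.6]
spin 0.07 t 40.8 tq [ 0.02 -0.05  0.02] f [0.9 0.3 0.7] p [ 480.6 -169.7  131.8]
a -0.137 83
b -0.074 88
c -0.087 102
d -0.325 79
42.7583
```

View pics/crop3.png

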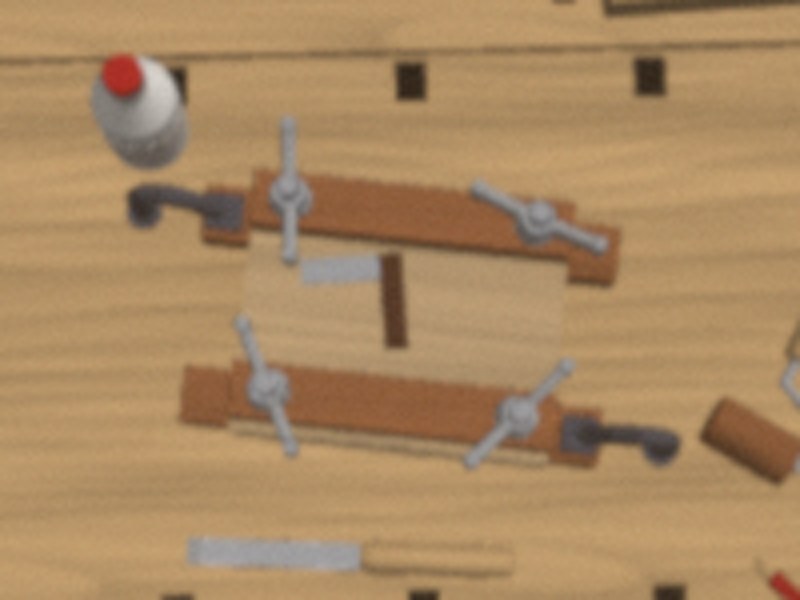

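The picture shows all four nuts turned, and the square, bottle and chisel unmoved. The far-left nut (crop pixel 290,195) reads only about 2.8 rad. There is time to bring it round to the full half turn.

Run:
```python
from h import *
e=-3.033+np.pi; bite("d",e+.75,[e+.02])
report(); print(ctrl.get_obs()["clock"])
print(ctrl.sign_off())
```

```text
down False [654.6  -1.5 131.5] [-0.04  0.57 -0.01  1.62  0.01  0.95  0.81] 46.3
spin 0.13 t 47.0 tq [-0.62 -0.04  0.09] f [ 0.6 -3.2 -2.7] p [654.8  -1.8 131.8]
spin 0.28 t 47.3 tq [-0.06  0.    0.06] f [ 0.  -0.4 -0.4] p [654.9  -1.4 132. ]
a 0.215 0
b -0.074 89
c -0.084 102
d -0.335 0
47.9583
the job is handed in; nothing more can be done
None
```

I turned all four wing nuts by about half a turn each, in cross order (near-left, far-right, far-left, near-right), and handed the job in at about 48 s. Three measured 3.0–3.07 rad; far-left was 2.8 before a final push to about 3.1 by command, which the camera couldn't confirm; I didn't measure platen height or level.

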